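# Turn the ripeness guide to its next page

## Task

Turn the open ripeness guide to its next page, working gently with a fingertip and pinching or picking up nothing. First push the roll of fruit labels off the left-hand page so that it lies flat on the bare plywood of the riser; then tip the top right-hand leaf (red tab) up and over the spine and press it down until it lies flat on the left-hand side. Turn that one leaf only, keep the roll on the riser, and leave everything else where it is.

Things in the scene. Friction and masses are not known exactly. Their poses are not given: they have to be found in the camera images.
- guide: Fixed plywood bench riser carrying the open ripeness guide (a stiff-leaved colour book). Origin on the table (z = 0) straight below the middle of the book's spine; x runs along the spine to the top of the pages (away from the robot at yaw 0), y to the left-hand page, z up. Riser top: 75 mm above the table, x -125 to 165, y -150 to 340 mm. The book covers x -110 to 110, y -155 to 155.
- bare (a point): Middle of the riser's bare plywood left of the book, on its surface: x 0, y 250 mm in the guide's frame (axes as the guide's). The bare strip runs from the book's edge (y 155) to the riser's left edge (y 340), where it drops to the table. A turned leaf's tab reaches out over it to y 183, at 82 to 85 mm above the table.
- page (a point): Middle of the left-hand page (an already turned leaf, fixed, green tab at its far end): x 0, y 83 mm in the guide's frame, on its surface, 82 mm above the table. It reaches x -105 to 105, y 12 to 155. To its right runs the spine, a 10 mm thick tube with end brackets, nowhere more than 89 mm above the table.
- spine (a point): Point on the hinge axis of the leaf to turn: middle of the spine, 83.5 mm above the table; axes as guide. Beside the book's right edge (y under -155 mm) the tabs stand out over free space down to the table.
- leaf (a joint): Angle of the leaf to turn, rad: 0 flat on the right, 1.57 upright, 3.14 flat on the left (stops at both ends). White rigid panel with swatches, 3 mm thick, 210 mm along the spine, free edge 155 mm from the axis. 0.11 kg. Stiff hinge (0.15 N m, friction): it stays at any angle; 1 to 2 N at the tab turn it. Starts ajar, 0.05 to 0.25.
- leaf_tab (a point): Middle of the leaf's red tab, 169 mm from the hinge axis, half-way through its 3 mm thickness; moves with the leaf. The tab is at the middle of the leaf's length (guide x = 0), 40 mm wide along the spine, and stands out to 183 mm from the axis.
- next_leaf (a joint): Angle of the next leaf (same kind, blue tab, lying flat below the one to turn); must stay at 0.
- next_tab (a point): Middle of the blue tab of the next leaf, 70 mm nearer the pages' bottom (-x of the guide) than the red tab.
- roll_mid (a point): Centre (half-way up) of the roll of fruit labels: white paper ring with orange marks, 72 mm outside diameter, 38 mm hole, 25 mm tall, about 0.12 kg, loose, lying flat on the left-hand page at the start. Centre height: 94.5 mm on the page, 87.5 mm on the riser. Slides when pushed at its side.
- pot: White pot with markers, 56 mm wide, 85 mm tall (markers to 130 mm), standing on the riser's far left corner; leave alone. Origin: centre of its underside.
- fruit_a: Persimmon, 72 mm wide, 49 mm tall, on the table; leave alone. Origin: centre of its underside.
- fruit_b: Persimmon, 76 mm wide, 52 mm tall, on the table; leave alone. Origin: centre of its underside.
- tape: Roll of brown packing tape lying on the table, 104 mm wide, 48 mm tall; leave alone. Origin: centre of its underside.
- snips: Red-handled pruning snips lying on the table, 180 mm long, 15 mm tall; leave alone. Origin: near their middle on the underside, x towards the blades.
- tub: Yellow tub, 110 mm wide, 100 mm tall, on the table; leave alone. Origin: centre of its underside.
- roll: The same roll as roll_mid; origin at the centre of its underside, z along its axis.
Not all that is in view belongs to the job. Of the things that look like the roll, the middle-sized one is meant.

How it is judged:
By the outcome, as a careful person would: the job done as asked, in the order asked, and still so for the second after the job is handed in, with the robot touching nothing.
It also fails if it takes over 58 s, if anything falls off the work surface, if the arm or the gripper's body presses on something with over 40 N, if the wrist force passes 120 N, or if a joint passes its speed limit or range.

## Robot

A 7-joint arm with a two-finger parallel gripper is mounted at the origin on the work surface. World frame = base frame: x ahead of the robot, y to its left, z up, the work surface at z = 0. Lengths are in mm, angles in rad, forces in N, time in s.
With the tool pointing down it reaches from about 400 to 875 mm from the base axis. Payload 4.4 kg.
Tool frame: the origin (TCP) lies at the very end of the fingers, on their centre line; the grasp point (between the pads) lies 19 mm behind it; y points along the fingers, x is the direction in which the jaws open and shut, and the axes are right-handed (so a half turn about y gives the same grasp; the last joint's range is limited). The gripper opens to 85 mm and grips with 20 to 120 N. Pads are 22 mm wide; open, the fingers measure 114 mm over their backs; the gripper's body (76 mm by 85 mm) begins 54 mm behind the grasp point. The pads swing forward as they close: fully open they stand 13 mm farther back than shut.
Start: joints at [1.143, 0.628, 0.038, 1.517, -0.027, 0.996, -0.02], TCP at [230.102, -607.924, 196.513] pointing down, gripper open.
Joint ranges: [-3.06, 3.06], [-0.37, 2.12], [-1.25, 1.32], [0.18, 2.47], [-1.1, 4.24], [0.23, 1.98], [-2.94, 2.94]. Speed limits (rad/s): [2.57, 2.57, 3.14, 3.14, 3.14, 3.14, 3.14].

## Interface

Orientations are given as [roll, pitch, yaw] about the fixed x, y, z axes, in that order (R = Rz(yaw) Ry(pitch) Rx(roll)).
In Python, from cell import readout, eyes, finish_job gives the robot as it stands. The module is installed in compiled form; this text tells all that it offers.
- The arm moves only by the tool apply_moves, never from a script. Its argument "commands" is a list that holds one entry, the list of rows, each a list of 6 numbers: the shift along the tool's x, y, z in units of 0.04 m (1.0 is 0.04 m), then the turn, a rotation vector about the tool's x, y, z in units of 5 degrees (1.0 is 5 degrees). A call has 1 to 8 rows; each row shifts and turns the pose as measured when the row begins, along the tool's axes as they then stand; what a row does not reach is not made up. A row lasts 1/12 s, in which the tool goes at most 41.7 mm and 7.16 degrees, less where a joint would pass 70% of its speed; a pose out of reach is approached as far as the arm can. A call with a number of a shift or a turn outside -1 to 1 is refused whole. A call with a gripper value outside its range is refused whole. "claw" is the finger opening in mm, from 0 to 85.4, set as the call begins (left out, the last holds). The fingers move at their own pace and stop on an object; the grip force is fixed at half the most. Time passes only in rows, so rows that do not move let the fingers close. It gives the time, the measured TCP pose, the force and the opening at its end, in the units of the state.
- readout.read_state(): the state, without advancing time (a new reading comes with each control period).
- eyes.get_image(name): name is "scene" or "side" or "wrist"; returns a dict with "image" (480x640x3 uint8, red, green, blue), "mtx" (3x3 intrinsics, pixels), "rvec" (rotation vector, rad) and "tvec" (3), from world to camera coordinates, as OpenCV has them. Camera axes: x right, y down, z forward; pixel columns grow to the right and rows downward; lengths in mm; the calibration is good to about 2 mm. The wrist camera is an equidistant fisheye: a pixel r from the principal point sees the ray r / f radians off the axis. A picture is of the moment at which its call begins. There is no depth.
- finish_job(): hands the job in, once; it reports no verdict.
The state is a dict: "clock": time; "qpos": joint angles; "qd": joint speeds; "tau": joint torques, N m; "eef_pos": TCP position; "tool_rot": TCP orientation; "force": force on the tool from outside, world axes, zero at the start; "torque": the same for the moment, N m; "width": finger opening in mm.
Only numpy, scipy, OpenCV 4.12 (cv2) and the standard library are available. Lean on these libraries where they do the work, as an engineer would, in place of code of your own. Each camera call takes 0.05 s, during which the arm holds its last target. There are 200 camera calls.

## Working session

There is one attempt and no reset: what is moved stays moved. The work goes in short steps, Python scripts to look and compute and a tool call to move; the robot and the scene stay as the last step left them, time stands still between calls to the robot, and variables do not carry over. Pictures are saved under pics/ and viewed, about 8 in all and at most 12, crops included, and the job is handed in when it is done.

Besides the shell and the picture viewer there is one more tool, called after ">>>" as a command line: name --argument value ..., lists and objects as JSON in quotes. apply_moves: Moves the arm, as the interface text tells. Shifts and turns lie within -1 to 1; 1 stands for 0.04 m of shift or 5 degrees of turn. Its arguments: {"type":"object","properties":{"commands":{"type":"array"},"claw":{"type":"number"}},"required":["commands"]}

```bash
mkdir -p pics; ls; python3 - <<'E'
from cell import readout, eyes
import cv2
s=readout.read_state();print(s)
for n in("scene","side"):
    d=eyes.get_image(n);cv2.imwrite(f"pics/{n}0.png",d["image"][:,:,::-1]);print(n,d["mtx"],d["rvec"],d["tvec"])
E
```

```text
pics
{'clock': 0.0, 'qpos': array([ 1.14322554,  0.62935621,  0.03842469,  1.51843019, -0.02699874,
        0.99630793, -0.02000861]), 'qd': array([-0.00015791,  0.00095005, -0.0010807 ,  0.00016009, -0.00028785,
        0.0012311 , -0.00200028]), 'tau': array([ 8.07109936e-04, -5.63404942e+01,  1.22665409e+00, -1.93449157e+01,
        1.10965379e-02,  1.06892953e-02,  1.06839704e-05]), 'eef_pos': array([ 229.82929377, -607.22744083,  195.56244031]), 'tool_rot': array([-1.57081542,  0.00198408, -1.20902092]), 'force': array([-0.20277993,  1.77304546,  0.39338859]), 'torque': array([-0.0146449 ,  0.04114121, -0.02809105]), 'width': 85.35513081783733}
scene [[561.08009834   0.         323.04333808]
 [  0.         561.08009834 248.8135952 ]
 [  0.           0.           1.        ]] [ 2.29327391  1.08124307 -0.3494437 ] [-419.79110325 -246.11054031 1706.6271778 ]
side [[535.69461152   0.         321.25611616]
 [  0.         535.69461152 243.82147096]
 [  0.           0.           1.        ]] [ 0.82746834 -2.49792598  1.15039148] [ 479.20021434  241.13305338 1190.56267535]
```

View pics/scene0.png

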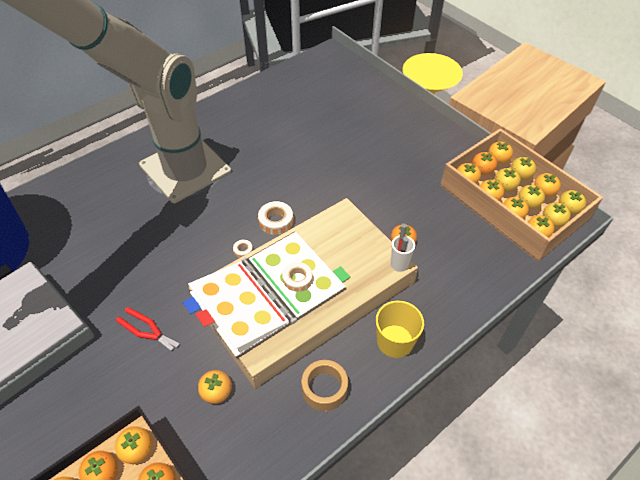

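View pics/side0.png

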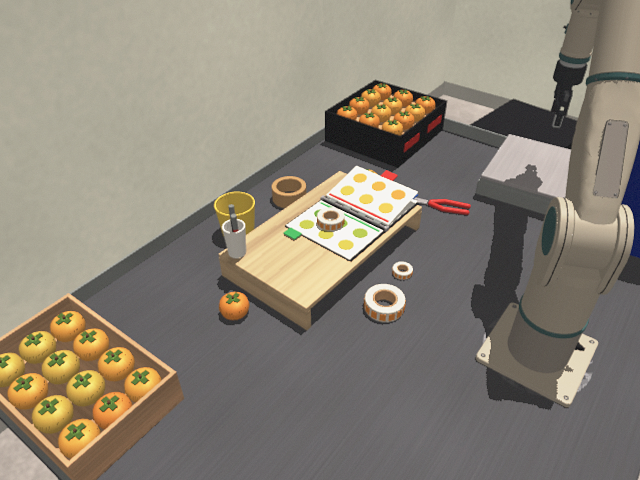

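The scene view shows the roll on the left page near (297,275), the red tab at (206,317), the blue tab at (192,304), and riser corners near (347,201), (416,267) and (254,377). The side view shows the roll at (330,219). I'll zoom in for exact pixels.

```bash
python3 - <<'E'
import cv2,numpy as np
a=cv2.imread("pics/scene0.png")[190:390,175:425]
b=cv2.imread("pics/side0.png")[155:330,210:430]
a=cv2.resize(a,None,fx=3,fy=3,interpolation=cv2.INTER_CUBIC);b=cv2.resize(b,None,fx=3,fy=3,interpolation=cv2.INTER_CUBIC)
cv2.imwrite("pics/a.png",a);cv2.imwrite("pics/b.png",b)
E
```

```text
(no output)
```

View pics/a.png

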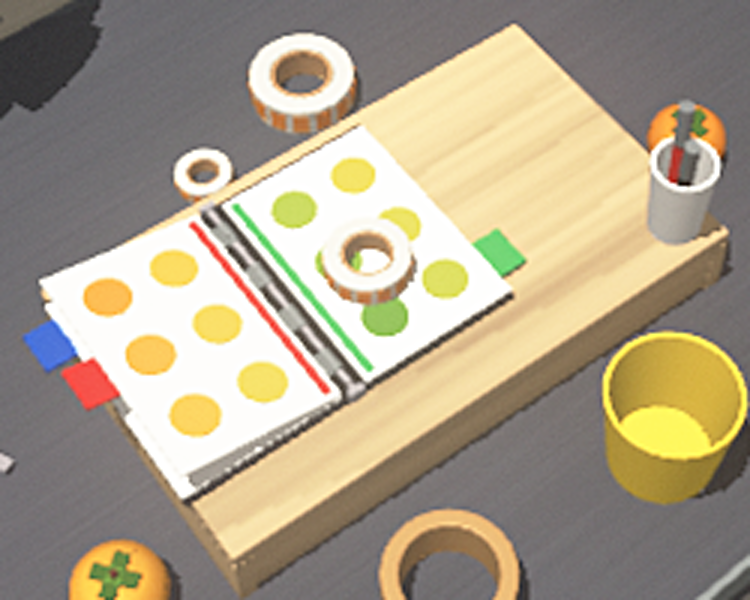

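View pics/b.png

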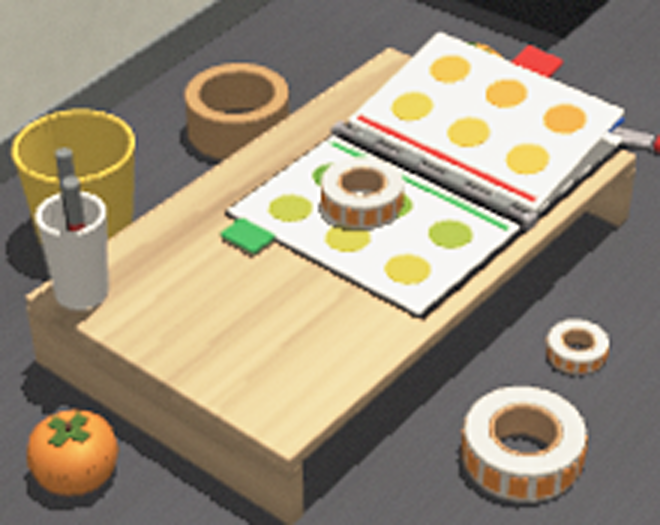

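```bash
cat >h.py <<'E'
import numpy as np,cv2
from scipy.optimize import least_squares
from scipy.spatial.transform import Rotation as R
CAM={"scene":(561.08009834,323.04333808,248.8135952,[2.29327391,1.08124307,-0.3494437],[-419.79110325,-246.11054031,1706.6271778]),
"side":(535.69461152,321.25611616,243.82147096,[0.82746834,-2.49792598,1.15039148],[479.20021434,241.13305338,1190.56267535])}
def proj(n,P):
    f,cx,cy,r,t=CAM[n]
    return cv2.projectPoints(np.atleast_2d(P).astype(float),np.array(r),np.array(t),np.array([[f,0,cx],[0,f,cy],[0,0,1.]]),None)[0][:,0]
def atz(n,uv,z):
    f,cx,cy,r,t=CAM[n];M=cv2.Rodrigues(np.array(r))[0]
    d=M.T@np.array([(uv[0]-cx)/f,(uv[1]-cy)/f,1]);c=-M.T@np.array(t)
    return c+d*(z-c[2])/d[2]
def g2w(G,P):
    P=np.atleast_2d(P).astype(float);c,s=np.cos(G[2]),np.sin(G[2])
    return np.c_[G[0]+c*P[:,0]-s*P[:,1],G[1]+s*P[:,0]+c*P[:,1],P[:,2]]
E
python3 - <<'E'
from h import *
sc=lambda u,v:(175+u/3,190+v/3)
sd=lambda u,v:(210+u/3,155+v/3)
D=[("scene",(-125,340,75),sc(515,25)),("scene",(165,340,75),sc(727,232)),("scene",(165,-150,75),sc(238,562)),("scene",(-105,155,82),sc(360,127)),("scene",(105,155,82),sc(512,295)),
("side",(-125,340,75),sd(297,460)),("side",(-125,-150,75),sd(634,160)),("side",(-105,155,82),sd(422,313)),("side",(105,155,82),sd(230,213))]
res=lambda G:np.concatenate([proj(n,g2w(G,p))[0]-q for n,p,q in D])
c=atz("scene",(255,285),80)
r=min((least_squares(res,[c[0],c[1],y],loss='soft_l1') for y in(-1.5,0,1.5,3)),key=lambda r:r.cost)
G=r.x;print(G,res(G).reshape(-1,2).round(1).tolist())
for n,q in(("scene",sc(368,253)),("side",sd(362,182))):
    w=atz(n,q,107);d=w[:2]-G[:2];c,s=np.cos(G[2]),np.sin(G[2]);print("roll",w,c*d[0]+s*d[1],-s*d[0]+c*d[1])
L=[("side",105,155,sd(437,33)),("side",-105,155,sd(622,110)),("side",0,169,sd(538,60)),("scene",0,169,sc(92,384))]
rl=lambda t:np.concatenate([proj(n,g2w(G,(x,-l*np.cos(t[0]),83.5+l*np.sin(t[0]))))[0]-q for n,x,l,q in L])
t=least_squares(rl,[.15]);print(t.x,rl(t.x).reshape(-1,2).round(1).tolist())
for n,P in(("bare",(0,250,75)),("tab",(0,-169*np.cos(t.x[0]),83.5+169*np.sin(t.x[0]))),("pot",(140,310,75))):print(n,g2w(G,P))
E
```

```text
[559.41675053 -92.08703068  12.52635783] [[-1.3, -1.1], [0.6, -1.0], [-1.1, 0.1], [-0.3, -0.4], [-0.3, -2.1], [-1.8, -0.3], [0.2, -2.4], [-0.9, -0.7], [-0.9, -0.9]]
roll [583.86673215 -18.97070925 107.        ] 21.50560492046751 74.03584954839782
roll [580.55564471 -18.07776722 107.        ] 18.16144813407615 74.79562638712632
[0.20110683] [[-0.3, -0.4], [-0.1, -0.4], [-1.3, 0.1], [-0.3, 0.7]]
bare [[569.41727695 157.71286818  75.        ]]
tab [[ 552.79264232 -257.54847686  117.25842148]]
pot [[711.70534665 212.06454911  75.        ]]
```

The fit is good to about 1–2 px. The guide sits at (559,−92) with yaw −0.04, the roll at guide (20,74), and the leaf at about 0.20 rad. I'll add a move helper and start.

```bash
cat >>h.py <<'E'
G=np.array([559.4,-92.1,-0.040])
def gpos(s):
    d=np.array(s["eef_pos"],float)-[G[0],G[1],0];c,sn=np.cos(G[2]),np.sin(G[2])
    return np.array([c*d[0]+sn*d[1],-sn*d[0]+c*d[1],d[2]])
def grot(s): return R.from_euler('z',-G[2])*R.from_euler('xyz',s["tool_rot"])
def plan(target,tilt=0,n=None,roty=0):
    """rows (tool units) from the pose now to guide-frame target; tilt deg from down toward +guide y; tool x along guide x"""
    from cell import readout
    s=readout.read_state();p=gpos(s);r=grot(s)
    rt=R.from_euler('x',-90+tilt,degrees=True)*R.from_euler('y',roty,degrees=True)
    dr=(r.inv()*rt).as_rotvec(degrees=True);dp=np.array(target,float)-p
    n=n or int(max(np.ceil(np.linalg.norm(dp)/38),np.ceil(np.abs(dr).max()/4.9),1))
    print("t",round(s["clock"],2),"g",p.round(1),"rv",dr.round(1),"n",n,"F",np.round(s["force"],1),"w",round(s["width"],1))
    out=[]
    for i in range(n):
        b=r.inv().apply(dp/n)/40
        out.append([round(float(v),2) for v in np.r_[b,dr/n/5]]);r=r*R.from_rotvec(dr/n,degrees=True)
    print(out)
E
python3 -c "
from h import *
plan((20,20,190))"
```

```text
t 0.1 g [-308.6 -528.   195.7] rv [ -0.1 -67.   -0.1] n 17 F [ 0.4 -0.1  0.5] w 85.4
[[-0.55, 0.01, 0.76, -0.0, -0.79, -0.0], [-0.5, 0.01, 0.8, -0.0, -0.79, -0.0], [-0.44, 0.01, 0.83, -0.0, -0.79, -0.0], [-0.39, 0.01, 0.86, -0.0, -0.79, -0.0], [-0.33, 0.01, 0.88, -0.0, -0.79, -0.0], [-0.26, 0.01, 0.9, -0.0, -0.79, -0.0], [-0.2, 0.01, 0.92, -0.0, -0.79, -0.0], [-0.14, 0.01, 0.93, -0.0, -0.79, -0.0], [-0.07, 0.01, 0.94, -0.0, -0.79, -0.0], [-0.01, 0.01, 0.94, -0.0, -0.79, -0.0], [0.06, 0.01, 0.94, -0.0, -0.79, -0.0], [0.12, 0.01, 0.93, -0.0, -0.79, -0.0], [0.18, 0.01, 0.92, -0.0, -0.79, -0.0], [0.25, 0.01, 0.91, -0.0, -0.79, -0.0], [0.31, 0.01, 0.89, -0.0, -0.79, -0.0], [0.37, 0.01, 0.86, -0.0, -0.79, -0.0], [0.43, 0.01, 0.84, -0.0, -0.79, -0.0]]
```

>>> apply_moves --commands '[[[-0.55, 0, 0.75, 0, -0.8, 0], [-0.5, 0, 0.8, 0, -0.8, 0], [-0.45, 0, 0.83, 0, -0.8, 0], [-0.4, 0, 0.86, 0, -0.8, 0], [-0.33, 0, 0.88, 0, -0.8, 0], [-0.26, 0, 0.9, 0, -0.8, 0], [-0.2, 0, 0.92, 0, -0.8, 0], [-0.14, 0, 0.93, 0, -0.8, 0]]]' --claw 0

```text
clock: 0.77
eef_pos: [387.5, -352.3, 190.2]
tool_rot: [-1.578, 0.007, -0.645]
force: [0.7, 0.1, 0.1]
width: 0.1
```

>>> apply_moves --commands '[[[-0.07, 0, 0.94, 0, -0.8, 0], [0, 0, 0.94, 0, -0.8, 0], [0.06, 0, 0.94, 0, -0.8, 0], [0.12, 0, 0.93, 0, -0.8, 0], [0.2, 0, 0.92, 0, -0.8, 0], [0.25, 0, 0.9, 0, -0.8, 0], [0.3, 0, 0.9, 0, -0.8, 0], [0.4, 0, 0.86, 0, -0.8, 0]]]'

```text
clock: 1.43
eef_pos: [550.5, -82.6, 186.7]
tool_rot: [-1.573, 0.014, -0.059]
force: [0.3, -0.2, -0.3]
width: -0.0
```

```bash
python3 -c "
from h import *
plan((20,23,130))"
```

```text
t 1.43 g [ -9.3   9.1 186.7] rv [ 0.1 -1.1 -0.8] n 2 F [ 0.3 -0.2 -0.3] w -0.0
[[0.37, 0.7, 0.18, 0.01, -0.11, -0.08], [0.37, 0.71, 0.18, 0.01, -0.11, -0.08]]
```

>>> apply_moves --commands '[[[0.4, 0.7, 0.15, 0, -0.1, 0], [0.35, 0.7, 0.15, 0, -0.1, -0.1], [0, 0.4, 0, 0, 0, 0], [0, 0.3, 0, 0, 0, 0]]]'

```text
clock: 1.77
eef_pos: [590.4, -56.5, 102.3]
tool_rot: [-1.565, -0.008, -0.02]
force: [-0.3, -0.9, 0.9]
width: -0.3
```

```bash
python3 -c "
from h import *
from cell import eyes
plan((20,23,92))
ims=[]
for n,sl in(('scene',(slice(150,350),slice(175,425))),('side',(slice(135,335),slice(200,450)))):
    d=eyes.get_image(n)['image'][:,:,::-1];ims.append(cv2.resize(np.ascontiguousarray(d[sl]),None,fx=1.5*2,fy=3)[:, :])
cv2.imwrite('pics/p1.png',cv2.resize(np.vstack(ims),(500,800))[:, :] if 0 else cv2.resize(np.hstack(ims),(800,320)))
"
```

```text
t 1.77 g [ 29.5  36.8 102.3] rv [-0.4  1.2  0.5] n 1 F [-0.3 -0.9  0.9] w -0.3
[[-0.25, 0.25, -0.34, -0.07, 0.23, 0.09]]
```

View pics/p1.png

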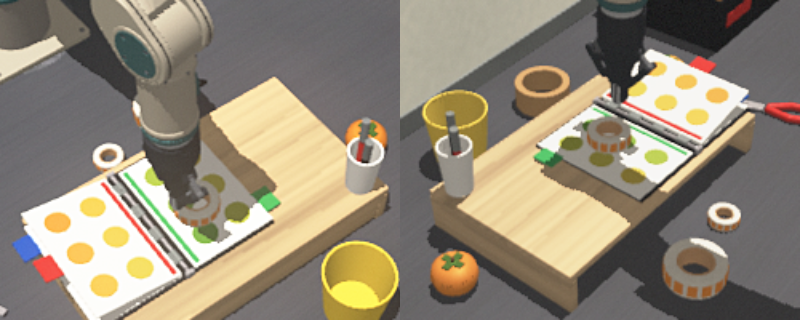

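The fingertip is on the spine side of the roll, at the roll's near edge and clear of the spine. It's slightly too far left, so I'll back off, lower and then push.

>>> apply_moves --commands '[[[-0.2, 0, -0.3, 0, 0.2, 0], [0, 0.15, 0, 0, 0, 0], [0, 0.1, 0, 0, 0, 0], [0, 0, 0, 0, 0, 0]]]'

```text
clock: 2.2
eef_pos: [579.7, -72.0, 92.7]
tool_rot: [-1.566, -0.006, -0.043]
force: [-0.6, 0.6, -0.6]
width: -0.3
```

```bash
python3 -c "
from h import *
plan((20,60,91))"
```

```text
t 2.2 g [19.5 20.9 92.7] rv [-0.3 -0.2  0.3] n 2 F [-0.6  0.6 -0.6] w -0.3
[[0.0, 0.02, 0.49, -0.03, -0.02, 0.03], [0.01, 0.02, 0.49, -0.03, -0.02, 0.03]]
```

>>> apply_moves --commands '[[[0, 0, 0.2, 0, 0, 0], [0, 0, 0.2, 0, 0, 0], [0, 0, 0.2, 0, 0, 0], [0, 0, 0.2, 0, 0, 0], [0, 0, 0.2, 0, 0, 0], [0, 0, 0.2, 0, 0, 0], [0, 0, 0.2, 0, 0, 0], [0, 0, 0.2, 0, 0, 0]]]'

```text
clock: 2.87
eef_pos: [584.4, -2.0, 95.6]
tool_rot: [-1.565, -0.011, -0.044]
force: [-0.6, -0.1, -0.3]
width: 0.2
```

```bash
python3 -c "
from h import *
from cell import eyes
plan((20,150,90))
ims=[]
for n,sl in(('scene',(slice(190,340),slice(225,425))),('side',(slice(155,305),slice(220,420)))):
    d=eyes.get_image(n)['image'][:,:,::-1];ims.append(np.ascontiguousarray(d[sl]))
cv2.imwrite('pics/p2.png',cv2.resize(np.hstack(ims),(800,300)))
"
```

```text
t 2.87 g [21.4 91.  95.6] rv [-0.3 -0.2  0.6] n 2 F [-0.6 -0.1 -0.3] w 0.2
[[-0.02, 0.07, 0.74, -0.03, -0.02, 0.06], [-0.02, 0.07, 0.74, -0.03, -0.02, 0.06]]
```

View pics/p2.png

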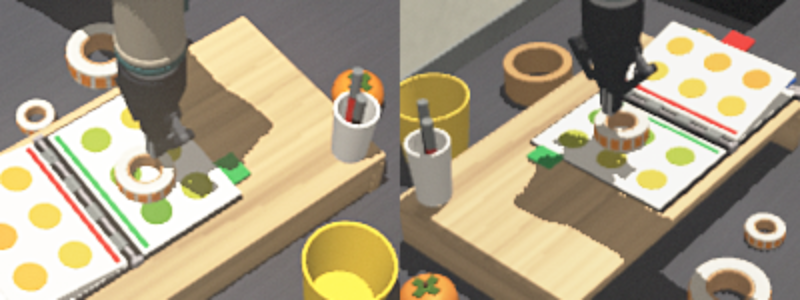

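```bash
python3 -c "
from h import *
from cell import eyes,readout
s=readout.read_state();p=s['eef_pos']
for n in('scene','side'): 
    print(n,proj(n,p),proj(n,g2w(G,(20,74,107))),proj(n,g2w(G,(0,0,83.5))))
ims=[]
for n,c in(('scene',(300,268)),('side',(328,215))):
    d=eyes.get_image(n)['image'][:,:,::-1];a=np.ascontiguousarray(d[c[1]-35:c[1]+35,c[0]-40:c[0]+40]);
    a=cv2.resize(a,(400,350),interpolation=cv2.INTER_CUBIC)
    q=(proj(n,p)[0]-[c[0]-40,c[1]-35])*5
    cv2.drawMarker(a,tuple(int(v) for v in q),(255,0,255),cv2.MARKER_CROSS,14,1);ims.append(a)
cv2.imwrite('pics/p3.png',np.hstack(ims))
"
```

```text
scene [[303.97108778 273.0926447 ]] [[297.27875287 273.92451901]] [[267.70366132 289.2927716 ]]
side [[325.43666048 221.88982422]] [[330.31164675 215.25420637]] [[353.0389024  211.99249208]]
```

View pics/p3.png

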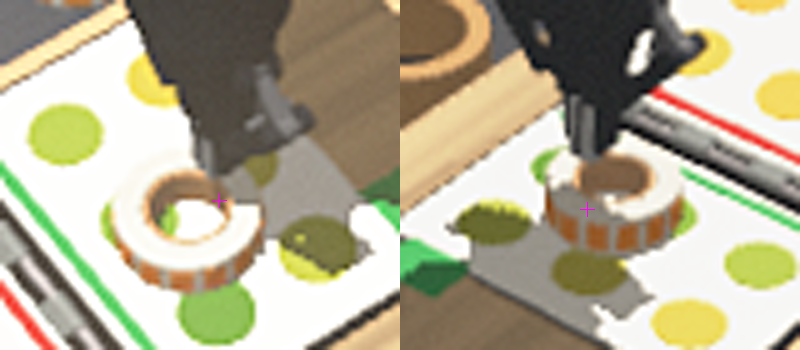

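```bash
python3 -c "
from h import *
q={'scene':(301.6,267.4),'side':(327,211)}
r=least_squares(lambda P:np.concatenate([proj(n,P)[0]-v for n,v in q.items()]),[580,0,100]);print(r.x,r.fun)
from cell import readout
s=readout.read_state();print(s['eef_pos'],s['force'],s['torque'],s['tau'].round(2))
"
```

```text
[584.86860413  -7.37794194 126.71935369] [-0.07331471 -0.01486398 -0.07991518  0.0136032 ]
[584.24346051  -3.35562815  95.5076573 ] [ 0.40349158  0.01200973 -0.40761344] [ 0.01280673 -0.01214865  0.02622004] [-9.400e-01 -5.303e+01 -3.420e+00 -1.449e+01 -7.000e-02 -9.000e-02
 -1.000e-02]
```

```bash
python3 -c "
from h import *
from cell import eyes
w=eyes.get_image('wrist');im=w['image'][:,:,::-1];print(w['mtx'][0,0],w['mtx'][:2,2])
a=cv2.resize(np.ascontiguousarray(im),(480,360))
d=eyes.get_image('scene')['image'][:,:,::-1];b=cv2.resize(np.ascontiguousarray(d[235:280,280:320]),(320,360),interpolation=cv2.INTER_CUBIC)
cv2.imwrite('pics/p4.png',np.hstack([a,b]))
"
```

```text
371.64829954431775 [321.95772694 240.51249858]
```

View pics/p4.png

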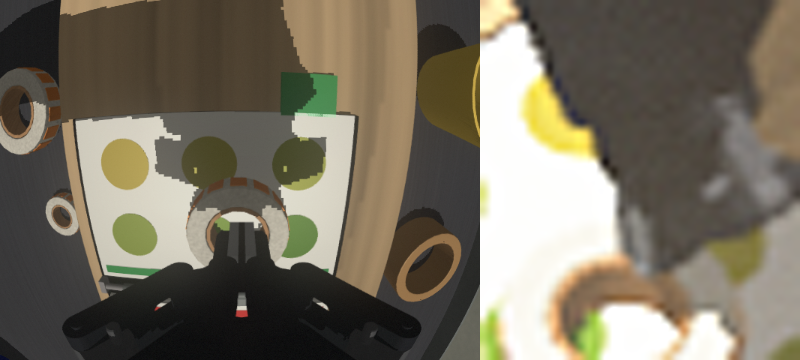

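The roll hasn't moved. In both cameras the fingertip triangulates to about z 127 while the reading says 95, and there's no contact force. So the tip passed over the roll and the reported height is too low. I'll go back to the clear strip of page and find the true height by gentle contact.

>>> apply_moves --commands '[[[0, 0, -0.35, 0, 0, 0], [0, 0, -0.35, 0, 0, 0], [0, 0, -0.35, 0, 0, 0], [0, 0, -0.35, 0, 0, 0], [0, 0, -0.3, 0, 0, 0], [0, 0.1, 0, 0, 0, 0], [0, 0.1, 0, 0, 0, 0], [0, 0, 0, 0, 0, 0]]]'

```text
clock: 3.83
eef_pos: [580.1, -82.8, 86.0]
tool_rot: [-1.569, -0.01, -0.055]
force: [0.3, -0.7, -0.8]
width: 0.2
```

```bash
python3 -c "
from h import *
from cell import eyes,readout
plan((20,24,85))
p=readout.read_state()['eef_pos']
ims=[]
for n in('scene','side'):
    c=proj(n,p)[0].astype(int)-[0,10];d=eyes.get_image(n)['image'][:,:,::-1]
    a=cv2.resize(np.ascontiguousarray(d[c[1]-30:c[1]+30,c[0]-32:c[0]+32]),(400,375),interpolation=cv2.INTER_NEAREST)
    q=(proj(n,p)[0]-(c-[32,30])+.5)*6.25
    cv2.drawMarker(a,tuple(int(v) for v in q),(255,0,255),cv2.MARKER_CROSS,14,1);ims.append(a);print(n,c-[32,30])
cv2.imwrite('pics/p5.png',np.hstack(ims))
"
```

```text
t 3.83 g [20.3 10.1 86. ] rv [-0.1 -0.8  0.6] n 1 F [ 0.3 -0.7 -0.8] w 0.2
[[-0.01, 0.03, 0.35, -0.02, -0.17, 0.11]]
scene [243 252]
side [312 170]
```

View pics/p5.png

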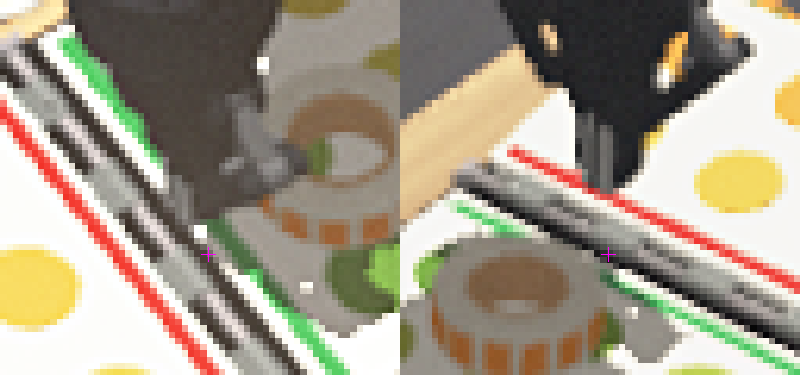

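```bash
python3 -c "
from h import *
q={'scene':(273.4,287.5),'side':(344,200)}
r=least_squares(lambda P:np.concatenate([proj(n,P)[0]-v for n,v in q.items()]),[580,0,100]);print(r.x,r.fun)
"
```

```text
[583.88383157 -88.10410239 115.90226989] [ 0.90357046  0.21800985  1.04386815 -0.21478473]
```

>>> apply_moves --commands '[[[0, 0.1, 0.4, 0, -0.1, 0.1], [0, 0.15, 0, 0, 0, 0], [0, 0.1, 0, 0, 0, 0], [0, 0, 0, 0, 0, 0]]]'

```text
clock: 4.27
eef_pos: [582.1, -62.5, 72.0]
tool_rot: [-1.567, -0.003, -0.04]
force: [-0.3, 0.1, 0.9]
width: 0.2
```

```bash
python3 -c "
from h import *
plan((20,24,70))"
```

```text
t 4.27 g [21.5 30.5 72. ] rv [-0.2  0.   0.2] n 1 F [-0.3  0.1  0.9] w 0.2
[[-0.04, 0.05, -0.16, -0.04, 0.0, 0.03]]
```

The reading is now 72, below the page surface at 82, and there's still no contact. That confirms an offset of about +28 mm. I'll aim for a reported 64.

>>> apply_moves --commands '[[[0, 0.05, -0.2, 0, 0, 0], [0, 0.05, 0, 0, 0, 0], [0, 0.07, 0, 0, 0, 0], [0, 0, 0, 0, 0, 0]]]'

```text
clock: 4.6
eef_pos: [581.3, -73.0, 64.3]
tool_rot: [-1.569, -0.002, -0.041]
force: [0.1, 0.4, -0.1]
width: 0.6
```

>>> apply_moves --commands '[[[0, 0.06, 0, 0, 0, 0], [0, 0.06, 0, 0, 0, 0], [0, 0.04, 0, 0, 0, 0], [0, 0, 0, 0, 0, 0]]]'

```text
clock: 4.93
eef_pos: [581.3, -74.0, 57.3]
tool_rot: [-1.569, -0.003, -0.042]
force: [-0.9, 0.4, -0.3]
width: 0.3
```

>>> apply_moves --commands '[[[0, -0.05, 0.2, 0, 0, 0], [0, 0, 0.2, 0, 0, 0], [0, 0, 0.2, 0, 0, 0], [0, 0, 0.2, 0, 0, 0], [0, 0, 0.2, 0, 0, 0], [0, 0, 0.2, 0, 0, 0], [0, 0, 0.2, 0, 0, 0], [0, 0, 0.2, 0, 0, 0]]]'

```text
clock: 5.6
eef_pos: [584.0, -4.4, 59.8]
tool_rot: [-1.57, -0.003, -0.043]
force: [0.6, -0.4, -0.4]
width: -0.0
```

```bash
cat >>h.py <<'E'
def orange(n,box,pts=None):
    "roll's orange-mark blob centroid is unreliable; show diff instead"
def rollfind(zc):
    """fit of the roll's guide position: best match of projected annulus against white-top brightness in both views"""
    from cell import eyes
E
python3 -c "
from h import *
from cell import eyes
plan((20,150,60))
for n in('scene','side'):
    d=eyes.get_image(n)['image'][:,:,::-1];cv2.imwrite('pics/q_%s.png'%n,d)
    a=cv2.imread('pics/%s0.png'%n).astype(int);h=cv2.cvtColor(np.ascontiguousarray(d),cv2.COLOR_BGR2HSV)
    m=((h[...,0]>5)&(h[...,0]<14)&(h[...,1]>150)).astype(np.uint8)
    for y0 in (60,74,90,100,110):
        c=proj(n,g2w(G,(20,y0,95)))[0]
        k=m.copy()*0;cv2.circle(k,tuple(int(v) for v in c),17,1,-1);print(n,y0,(m*k).sum(),end=';')
    print()
"
```

```text
t 5.6 g [21.1 88.7 59.8] rv [-0.1 -0.2  0.2] n 2 F [ 0.6 -0.4 -0.4] w -0.0
[[-0.02, -0.0, 0.77, -0.01, -0.02, 0.02], [-0.01, -0.0, 0.77, -0.01, -0.02, 0.02]]
scene 60 0;scene 74 3;scene 90 12;scene 100 14;scene 110 19;
side 60 0;side 74 3;side 90 5;side 100 10;side 110 17;
```

The roll is moving with the finger. I'll keep pushing.

>>> apply_moves --commands '[[[0, 0, 0.2, 0, 0, 0], [0, 0, 0.2, 0, 0, 0], [0, 0, 0.2, 0, 0, 0], [0, 0, 0.2, 0, 0, 0], [0, 0, 0.2, 0, 0, 0], [0, 0, 0.2, 0, 0, 0], [0, 0, 0.2, 0, 0, 0], [0, 0, 0.2, 0, 0, 0]]]'

```text
clock: 6.37
eef_pos: [587.4, 63.9, 60.0]
tool_rot: [-1.571, -0.003, -0.044]
force: [-0.0, -0.5, 0.5]
width: 0.1
```

>>> apply_moves --commands '[[[0, 0.03, 0.2, 0, 0, 0], [0, 0.03, 0.2, 0, 0, 0], [0, 0, 0.2, 0, 0, 0], [0, 0, 0.1, 0, 0, 0], [0, 0, 0, 0, 0, 0]]]'

```text
clock: 6.78
eef_pos: [588.8, 98.0, 57.5]
tool_rot: [-1.57, -0.004, -0.041]
force: [0.2, -1.1, 1.0]
width: 0.3
```

```bash
python3 - <<'E'
s=open('h.py').read();open('h.py','w').write(s[:s.index('def orange')])
E
python3 -c "
from h import *
from cell import eyes
plan((20,205,60))
ims=[]
for n,c in(('scene',(350,245)),('side',(300,235))):
    d=eyes.get_image(n)['image'][:,:,::-1]
    ims.append(cv2.resize(np.ascontiguousarray(d[c[1]-60:c[1]+60,c[0]-64:c[0]+64]),(400,375),interpolation=cv2.INTER_CUBIC))
cv2.imwrite('pics/p6.png',np.hstack(ims))
"
```

```text
t 6.78 g [ 21.8 191.1  57.5] rv [-0.1 -0.1  0.2] n 1 F [ 0.2 -1.1  1. ] w 0.3
[[-0.04, -0.06, 0.35, -0.01, -0.01, 0.04]]
```

View pics/p6.png

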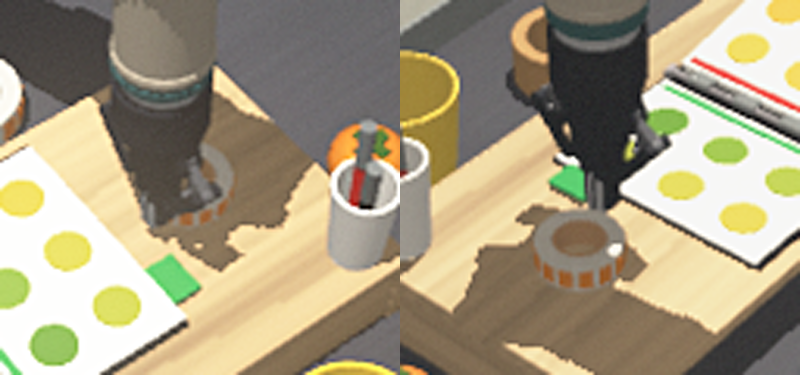

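The roll lies flat on the plywood, with its top centre near side pixel (293.6,251.8), past the green tab. I'll compute where it is.

```bash
python3 -c "
from h import *
w=atz('side',(293.6,251.8),100);print(w,gpos({'eef_pos':w}))"
```

```text
[573.55603163 144.49391139 100.        ] [  4.68347532 236.97075178 100.        ]
```

The roll is at guide (5,237). Its near edge is at y 201, clear of the turned tab's reach at 183. Next I retreat, rise and go to the right-hand side with a tilt, planning in true-tip coordinates (tip = TCP − 29 mm along the tool).

```bash
cat >>h.py <<'E'
OFF=29.
def tplan(*wps):
    """wps: (x,y,z,tilt_deg,n) for the true tip, guide frame, chained from the pose now"""
    from cell import readout
    s=readout.read_state();r=grot(s);p=gpos(s);tip=p-OFF*r.apply([0,1,0])
    print("t",round(s["clock"],2),"tip",tip.round(1),"tilt",round(90+r.as_euler('xyz',degrees=True)[0],1),"F",np.round(s["force"],1))
    for x,y,z,t,n in wps:
        rt=R.from_euler('x',-90+t,degrees=True);dr=(r.inv()*rt).as_rotvec(degrees=True);t0=tip.copy()
        for i in range(n):
            r2=r*R.from_rotvec(dr/n,degrees=True);tip=tip+(np.array([x,y,z])-t0)/n
            p2=tip+OFF*r2.apply([0,1,0])
            print([round(float(v),2) for v in np.r_[r.inv().apply(p2-p)/40,dr/n/5]],end=', ');r,p=r2,p2
        print()
E
python3 -c "
from h import *
tplan((20,175,100,0,1),(15,120,200,0,3),(5,-130,200,10,7),(5,-235,160,50,8))"
```

```text
t 6.88 tip [ 21.6 190.1  86.5] tilt 0.0 F [ 0.  -0.1  0.3]
[-0.04, -0.34, -0.38, -0.01, -0.02, 0.04], 
[-0.04, -0.83, -0.46, 0.0, -0.0, 0.0], [-0.04, -0.83, -0.46, 0.0, -0.0, 0.0], [-0.04, -0.83, -0.46, 0.0, -0.0, 0.0], 
[-0.04, -0.0, -0.87, 0.29, 0.0, -0.0], [-0.04, -0.02, -0.87, 0.29, 0.0, -0.0], [-0.04, -0.04, -0.87, 0.29, 0.0, -0.0], [-0.04, -0.07, -0.87, 0.29, 0.0, -0.0], [-0.04, -0.09, -0.87, 0.29, 0.0, -0.0], [-0.04, -0.11, -0.87, 0.29, 0.0, -0.0], [-0.04, -0.13, -0.86, 0.29, 0.0, -0.0], 
[0.0, 0.06, -0.28, 1.0, -0.0, 0.0], [0.0, 0.03, -0.29, 1.0, -0.0, 0.0], [0.0, 0.0, -0.29, 1.0, -0.0, 0.0], [0.0, -0.03, -0.29, 1.0, -0.0, 0.0], [0.0, -0.06, -0.28, 1.0, -0.0, 0.0], [0.0, -0.09, -0.28, 1.0, -0.0, 0.0], [0.0, -0.12, -0.27, 1.0, -0.0, 0.0], [0.0, -0.15, -0.26, 1.0, -0.0, 0.0],
```

>>> apply_moves --commands '[[[0, -0.3, -0.4, 0, 0, 0], [-0.05, -0.85, -0.45, 0, 0, 0], [-0.05, -0.85, -0.45, 0, 0, 0], [-0.05, -0.85, -0.45, 0, 0, 0], [-0.05, 0, -0.9, 0.3, 0, 0], [-0.05, 0, -0.9, 0.3, 0, 0], [-0.05, -0.05, -0.9, 0.3, 0, 0], [-0.05, -0.05, -0.9, 0.3, 0, 0]]]'

```text
clock: 7.55
eef_pos: [567.2, -110.4, 174.7]
tool_rot: [-1.454, -0.007, -0.021]
force: [0.6, -0.8, 0.1]
width: 0.1
```

>>> apply_moves --commands '[[[-0.05, -0.1, -0.9, 0.3, 0, 0], [-0.05, -0.1, -0.9, 0.3, 0, 0], [-0.05, -0.15, -0.85, 0.3, 0, 0], [0, 0, -0.5, 0.8, 0, 0], [0, 0, -0.4, 1, 0, 0], [0, 0, -0.3, 1, 0, 0], [0, 0, -0.3, 1, 0, 0], [0, 0, -0.3, 1, 0, 0]]]'

```text
clock: 8.22
eef_pos: [554.3, -304.6, 155.1]
tool_rot: [-0.944, -0.022, -0.034]
force: [1.7, -0.1, -0.2]
width: 0.3
```

```bash
python3 -c "
from h import *
tplan((5,-235,160,55,8))"
```

```text
t 8.22 tip [   3.  -229.6  178.6] tilt 35.9 F [ 1.7 -0.1 -0.2]
[0.0, 0.04, -0.02, 0.48, 0.03, 0.02], [0.0, 0.03, -0.02, 0.48, 0.03, 0.02], [0.0, 0.03, -0.02, 0.48, 0.03, 0.02], [0.0, 0.03, -0.02, 0.48, 0.03, 0.02], [0.0, 0.03, -0.02, 0.48, 0.03, 0.02], [0.0, 0.03, -0.02, 0.48, 0.03, 0.02], [0.0, 0.02, -0.03, 0.48, 0.03, 0.02], [0.01, 0.02, -0.03, 0.48, 0.03, 0.02],
```

```bash
python3 -c "
from h import *
tplan((5,-240,105,60,8))"
```

```text
t 8.22 tip [   3.  -229.6  178.6] tilt 35.9 F [ 1.7 -0.1 -0.2]
[0.0, 0.17, -0.12, 0.6, 0.03, 0.01], [0.0, 0.16, -0.13, 0.6, 0.03, 0.01], [0.0, 0.15, -0.14, 0.6, 0.03, 0.01], [0.0, 0.14, -0.15, 0.6, 0.03, 0.01], [0.0, 0.13, -0.15, 0.6, 0.03, 0.01], [0.0, 0.12, -0.16, 0.6, 0.03, 0.01], [0.0, 0.11, -0.17, 0.6, 0.03, 0.01], [0.0, 0.1, -0.17, 0.6, 0.03, 0.01],
```

>>> apply_moves --commands '[[[0, 0.15, -0.1, 0.6, 0, 0], [0, 0.15, -0.15, 0.6, 0, 0], [0, 0.15, -0.15, 0.6, 0, 0], [0, 0.15, -0.15, 0.6, 0, 0], [0, 0.15, -0.15, 0.6, 0, 0], [0, 0.1, -0.15, 0.6, 0, 0], [0, 0.1, -0.15, 0.6, 0, 0], [0, 0.1, -0.15, 0.5, 0, 0]]]'

```text
clock: 8.88
eef_pos: [548.7, -322.3, 83.1]
tool_rot: [-0.518, -0.018, -0.06]
force: [-0.6, -0.5, -0.3]
width: -0.2
```

```bash
python3 -c "
from h import *
from cell import eyes,readout
tplan((5,-175,93,60,4))
s=readout.read_state();r=R.from_euler('xyz',s['tool_rot']);p=np.array(s['eef_pos'])
P=[p,p-OFF*r.apply([0,1,0]),p+[0,0,29]]
ims=[]
for n in('scene','side'):
    c=proj(n,P[1])[0].astype(int);d=eyes.get_image(n)['image'][:,:,::-1]
    a=cv2.resize(np.ascontiguousarray(d[c[1]-45:c[1]+45,c[0]-48:c[0]+48]),(400,375),interpolation=cv2.INTER_CUBIC)
    for q,col in zip(P,[(255,0,255),(0,255,0),(255,255,0)]):
        u=(proj(n,q)[0]-(c-[48,45])+.5)*400/96;cv2.drawMarker(a,tuple(int(v) for v in u),col,cv2.MARKER_CROSS,12,1)
    ims.append(a);print(n,c-[48,45])
cv2.imwrite('pics/p7.png',np.hstack(ims))
"
```

```text
t 8.88 tip [  -2.2 -255.7   97.4] tilt 60.3 F [-0.6 -0.5 -0.3]
[0.03, 0.45, 0.22, -0.01, 0.02, 0.07], [0.03, 0.45, 0.23, -0.01, 0.02, 0.07], [0.04, 0.45, 0.23, -0.01, 0.02, 0.07], [0.04, 0.45, 0.23, -0.01, 0.02, 0.07], 
scene [122 298]
side [357 122]
```

View pics/p7.png

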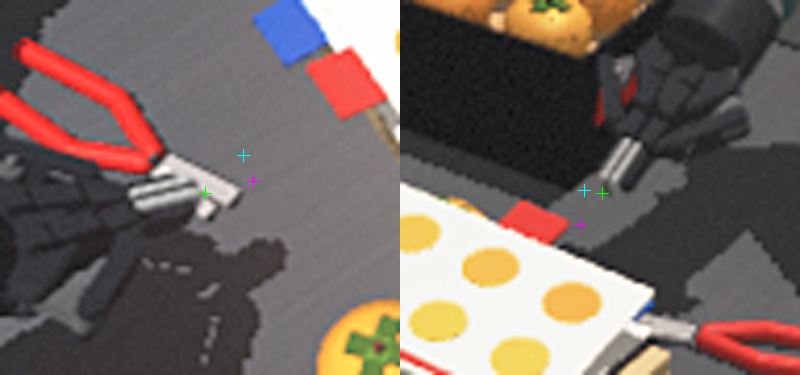

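The tool-axis offset (green cross) matches the visible tip in both views: scene (200,190), side (606,187). The red tab and the space under it are clear. I'll slide the tip under the tab.

>>> apply_moves --commands '[[[0.05, 0.45, 0.2, 0, 0, 0.1], [0.05, 0.45, 0.2, 0, 0, 0.1], [0.05, 0.45, 0.2, 0, 0, 0.1], [0, 0.45, 0.25, 0, 0, 0], [0, 0.1, 0, 0, 0, 0], [0, 0, 0, 0, 0, 0]]]'

```text
clock: 9.48
eef_pos: [558.4, -238.6, 73.8]
tool_rot: [-0.527, -0.004, -0.042]
force: [0.3, -0.5, -0.8]
width: 0.1
```

```bash
cat >>h.py <<'E'
def arc(th,r=170,off=12,tilt=60,x=3,n=1):
    t=np.radians(th);return (x,-r*np.cos(t)-off*np.sin(t),83.5+r*np.sin(t)-off*np.cos(t),tilt,n)
E
python3 -c "
from h import *
print(arc(10))
tplan(arc(10),*[arc(10+4*k) for k in range(1,8)])"
```

```text
(3, np.float64(-169.50109614407853), np.float64(101.20249716723166), 60, 1)
t 9.48 tip [   4.7 -171.4   88.4] tilt 59.8 F [ 0.3 -0.5 -0.8]
[-0.04, -0.12, 0.3, 0.04, 0.03, 0.04], 
[-0.0, -0.11, 0.28, 0.0, 0.0, -0.0], 
[0.0, -0.09, 0.28, 0.0, -0.0, 0.0], 
[0.0, -0.07, 0.29, 0.0, 0.0, 0.0], 
[0.0, -0.05, 0.29, 0.0, 0.0, 0.0], 
[0.0, -0.03, 0.3, 0.0, 0.0, 0.0], 
[0.0, -0.01, 0.3, 0.0, 0.0, 0.0], 
[0.0, 0.01, 0.3, 0.0, 0.0, 0.0],
```

>>> apply_moves --commands '[[[-0.05, -0.1, 0.3, 0, 0, 0], [0, -0.1, 0.3, 0, 0, 0], [0, -0.1, 0.3, 0, 0, 0], [0, -0.05, 0.3, 0, 0, 0], [0, -0.05, 0.3, 0, 0, 0], [0, -0.05, 0.3, 0, 0, 0], [0, 0, 0.3, 0, 0, 0], [0, 0, 0.3, 0, 0, 0]]]'

```text
clock: 10.15
eef_pos: [557.8, -209.5, 174.8]
tool_rot: [-0.538, -0.006, -0.049]
force: [-0.7, 0.3, 0.4]
width: -0.1
```

```bash
cat >>h.py <<'E'
def redtab():
    "leaf angle from the red tab's pixels in each view (None if hidden)"
    from cell import eyes
    for n in('scene','side'):
        d=np.ascontiguousarray(eyes.get_image(n)['image'][:,:,::-1]);h=cv2.cvtColor(d,cv2.COLOR_BGR2HSV)
        m=((h[...,0]<4)|(h[...,0]>176))&(h[...,1]>180)&(h[...,2]>90)
        k,l,st,ce=cv2.connectedComponentsWithStats(m.astype(np.uint8))
        th=np.radians(np.arange(0,181,1));P=proj(n,g2w(G,np.c_[0*th,-169*np.cos(th),83.5+169*np.sin(th)]))
        for i in range(1,k):
            if st[i,4]>15:
                e=np.linalg.norm(P-ce[i],axis=1);j=e.argmin()
                if e[j]<14:print(n,"angle",j,"err",round(e[j],1),"area",st[i,4])
E
python3 -c "
from h import *
redtab()
tplan(*[arc(t) for t in range(38,68,4)])"
```

```text
scene angle 34 err 2.5 area 28
side angle 31 err 1.0 area 113
t 10.25 tip [   3.6 -141.3  191.4] tilt 59.2 F [-0.3  0.8  0.4]
[-0.03, 0.16, -0.26, 0.16, 0.05, 0.13], 
[0.0, 0.03, 0.3, -0.0, 0.0, 0.0], 
[0.0, 0.05, 0.29, -0.0, 0.0, -0.0], 
[0.0, 0.07, 0.29, -0.0, 0.0, -0.0], 
[0.0, 0.09, 0.28, -0.0, 0.0, -0.0], 
[0.0, 0.11, 0.28, -0.0, 0.0, 0.0], 
[0.0, 0.13, 0.27, -0.0, 0.0, 0.0], 
[-0.0, 0.15, 0.26, -0.0, -0.0, 0.0],
```

The two views put the leaf at about 32°, while the fingertip is higher than its underside. It lifted the tab and then slipped off the tab's end. The leaf stays where it is, so I'll back out along the tool axis and re-enter underneath with a flatter tool.

>>> apply_moves --commands '[[[0, -0.5, 0, 0, 0, 0], [0, -0.6, 0, 0, 0, 0], [0, -0.6, -0.1, 0.3, 0, 0], [0, -0.3, -0.3, 0.6, 0, 0], [0, 0, -0.3, 0.6, 0, 0], [0, 0, 0, 0, 0, 0]]]'

```text
clock: 10.75
eef_pos: [554.0, -290.4, 194.9]
tool_rot: [-0.402, -0.009, -0.041]
force: [-0.5, 0.0, -1.8]
width: -0.2
```

```bash
python3 -c "
from h import *
redtab()
print(arc(32,250,25),arc(32,158,22))
tplan(arc(32,240,30,80,n=8),arc(32,158,22,80,n=4))"
```

```text
scene angle 32 err 2.0 area 83
side angle 31 err 1.0 area 122
(3, np.float64(-225.2600056449366), np.float64(194.77861365439057), 60, 1) (3, np.float64(-145.64982300584583), np.float64(148.570185633405), 60, 1)
t 10.85 tip [   3.8 -223.3  211. ] tilt 66.9 F [0.4 0.  0.1]
[-0.0, 0.04, -0.05, 0.33, 0.02, 0.0], [-0.0, 0.04, -0.05, 0.33, 0.02, 0.0], [-0.0, 0.04, -0.05, 0.33, 0.02, 0.0], [-0.0, 0.04, -0.05, 0.33, 0.02, 0.0], [-0.0, 0.03, -0.05, 0.33, 0.02, 0.0], [-0.0, 0.03, -0.05, 0.33, 0.02, 0.0], [-0.0, 0.03, -0.05, 0.33, 0.02, 0.0], [-0.0, 0.03, -0.06, 0.33, 0.02, 0.0], 
[-0.0, 0.49, -0.15, -0.0, -0.0, -0.0], [-0.0, 0.49, -0.15, -0.0, -0.0, -0.0], [-0.0, 0.49, -0.15, -0.0, -0.0, -0.0], [-0.0, 0.49, -0.15, -0.0, -0.0, -0.0],
```

```bash
python3 -c "
from h import *
tplan((3,-225,145,80,6),(3,-145,145,80,4))"
```

```text
t 10.85 tip [   3.8 -223.3  211. ] tilt 66.9 F [0.4 0.  0.1]
[-0.01, 0.1, -0.23, 0.44, 0.03, 0.01], [-0.01, 0.09, -0.23, 0.44, 0.03, 0.01], [-0.01, 0.08, -0.24, 0.44, 0.03, 0.01], [-0.01, 0.07, -0.24, 0.44, 0.03, 0.01], [-0.01, 0.06, -0.24, 0.44, 0.03, 0.01], [-0.0, 0.05, -0.24, 0.44, 0.03, 0.01], 
[-0.0, 0.49, 0.09, 0.0, -0.0, 0.0], [-0.0, 0.49, 0.09, 0.0, -0.0, 0.0], [-0.0, 0.49, 0.09, 0.0, -0.0, 0.0], [-0.0, 0.49, 0.09, 0.0, -0.0, 0.0],
```

>>> apply_moves --commands '[[[0, 0.1, -0.25, 0.45, 0, 0], [0, 0.1, -0.25, 0.45, 0, 0], [0, 0.1, -0.25, 0.45, 0, 0], [0, 0.05, -0.25, 0.45, 0, 0], [0, 0.05, -0.25, 0.45, 0, 0], [0, 0.05, -0.15, 0.4, 0, 0], [0, 0, 0, 0, 0, 0]]]'

```text
clock: 11.43
eef_pos: [561.9, -281.9, 154.3]
tool_rot: [-0.171, -0.031, -0.027]
force: [0.5, 1.2, -1.5]
width: 0.1
```

```bash
python3 -c "
from h import *
tplan((3,-145,146,80,4))"
```

```text
t 11.43 tip [  10.3 -218.1  159.2] tilt 80.2 F [ 0.5  1.2 -1.5]
[-0.04, 0.46, -0.0, -0.01, 0.09, -0.02], [-0.04, 0.46, -0.0, -0.01, 0.09, -0.02], [-0.04, 0.46, -0.0, -0.01, 0.09, -0.02], [-0.04, 0.46, -0.0, -0.01, 0.09, -0.02],
```

>>> apply_moves --commands '[[[-0.05, 0.1, -0.2, 0, 0, 0], [-0.05, 0.4, -0.1, 0, 0.1, 0], [-0.05, 0.45, 0, 0, 0.1, 0], [0, 0.45, 0, 0, 0.1, 0], [0, 0.3, 0, 0, 0, 0], [0, 0, 0, 0, 0, 0]]]'

```text
clock: 11.93
eef_pos: [560.4, -211.5, 137.2]
tool_rot: [-0.184, -0.015, -0.028]
force: [0.8, 0.6, -0.3]
width: 0.2
```

```bash
python3 -c "
from h import *
redtab()
tplan(arc(28,165,11,80),*[arc(t,165,11,80) for t in range(32,58,4)])"
```

```text
scene angle 32 err 1.4 area 113
side angle 31 err 0.6 area 112
t 12.03 tip [   6.8 -150.2  142.6] tilt 79.4 F [-0.2 -0.1 -0.1]
[-0.09, -0.05, 0.22, 0.12, 0.2, -0.07], 
[-0.0, 0.08, 0.28, 0.0, -0.0, 0.0], 
[0.0, 0.1, 0.27, 0.0, 0.0, 0.0], 
[-0.0, 0.12, 0.26, 0.0, -0.0, -0.0], 
[0.0, 0.14, 0.25, 0.0, 0.0, 0.0], 
[-0.0, 0.15, 0.24, 0.0, -0.0, -0.0], 
[0.0, 0.17, 0.23, 0.0, 0.0, 0.0], 
[-0.0, 0.19, 0.22, 0.0, -0.0, -0.0],
```

>>> apply_moves --commands '[[[-0.05, 0, 0.22, 0.1, 0.2, 0], [0, 0.1, 0.28, 0, 0, 0], [0, 0.12, 0.27, 0, 0, 0], [0, 0.14, 0.26, 0, 0, 0], [0, 0.16, 0.25, 0, 0, 0], [0, 0.18, 0.24, 0, 0, 0]]]'

```text
clock: 12.53
eef_pos: [560.9, -178.9, 194.4]
tool_rot: [-0.188, 0.003, -0.043]
force: [-0.5, -0.3, -1.3]
width: 0.1
```

```bash
python3 -c "
from h import *
redtab()
tplan(*[arc(t,160,9,80) for t in range(54,84,4)])"
```

```text
scene angle 47 err 2.1 area 48
side angle 47 err 0.2 area 136
t 12.63 tip [   5.3 -114.   201.9] tilt 79.4 F [ 0.5  0.5 -0.1]
[-0.06, 0.28, 0.21, 0.13, -0.0, 0.0], 
[0.0, 0.19, 0.21, 0.0, -0.0, -0.0], 
[-0.0, 0.2, 0.19, 0.0, 0.0, 0.0], 
[0.0, 0.22, 0.18, 0.0, -0.0, -0.0], 
[0.0, 0.23, 0.16, 0.0, 0.0, -0.0], 
[-0.0, 0.24, 0.14, 0.0, -0.0, 0.0], 
[0.0, 0.25, 0.13, 0.0, 0.0, -0.0], 
[-0.0, 0.26, 0.11, 0.0, -0.0, 0.0],
```

The leaf is at 47° and following the tip. I'll continue.

>>> apply_moves --commands '[[[-0.05, 0.2, 0.22, 0.1, 0, 0], [0, 0.2, 0.2, 0, 0, 0], [0, 0.2, 0.19, 0, 0, 0], [0, 0.22, 0.18, 0, 0, 0], [0, 0.24, 0.15, 0, 0, 0], [0, 0.25, 0.12, 0, 0, 0], [0, 0.26, 0.1, 0, 0, 0], [0, 0.26, 0.1, 0, 0, 0]]]'

```text
clock: 13.3
eef_pos: [564.5, -97.4, 235.5]
tool_rot: [-0.184, -0.002, -0.05]
force: [-0.4, -0.8, 0.4]
width: 0.2
```

```bash
python3 -c "
from h import *
redtab()
tplan(*[arc(t,158,4,80-3*k) for k,t in enumerate(range(84,116,4))])"
```

```text
side angle 78 err 0.1 area 109
t 13.4 tip [  4.7 -32.  241.7] tilt 79.5 F [-0.5 -0.4  0.5]
[-0.05, 0.29, 0.02, 0.09, 0.01, 0.08], 
[0.0, 0.26, 0.04, -0.6, -0.0, -0.0], 
[-0.0, 0.27, 0.03, -0.6, -0.0, 0.0], 
[0.0, 0.27, 0.03, -0.6, 0.0, -0.0], 
[-0.0, 0.27, 0.02, -0.6, 0.0, 0.0], 
[0.0, 0.27, 0.02, -0.6, -0.0, -0.0], 
[-0.0, 0.27, 0.01, -0.6, 0.0, 0.0], 
[0.0, 0.27, 0.01, -0.6, -0.0, -0.0],
```

>>> apply_moves --commands '[[[-0.05, 0.28, 0.02, 0, 0, 0], [0, 0.26, 0.03, -0.6, 0, 0], [0, 0.27, 0.03, -0.6, 0, 0], [0, 0.27, 0.03, -0.6, 0, 0], [0, 0.27, 0.02, -0.6, 0, 0], [0, 0.27, 0.02, -0.6, 0, 0], [0, 0.27, 0, -0.6, 0, 0], [0, 0.27, 0, -0.6, 0, 0]]]'

```text
clock: 14.07
eef_pos: [568.8, -20.0, 209.5]
tool_rot: [-0.566, 0.001, -0.063]
force: [-0.5, -0.8, 1.0]
width: -0.1
```

```bash
python3 -c "
from h import *
redtab()
tplan(*[arc(t,156,4,56-4*k) for k,t in enumerate(range(114,146,4))])"
```

```text
scene angle 107 err 0.4 area 38
side angle 108 err 0.2 area 70
t 14.17 tip [  5.6  51.4 227.4] tilt 57.7 F [0.1 0.7 0.7]
[-0.08, 0.17, 0.09, -0.35, -0.1, 0.17], 
[0.0, 0.27, -0.01, -0.8, 0.0, -0.0], 
[0.0, 0.27, -0.01, -0.8, 0.0, -0.0], 
[0.0, 0.27, -0.01, -0.8, 0.0, -0.0], 
[-0.0, 0.27, -0.01, -0.8, -0.0, 0.0], 
[0.0, 0.27, -0.01, -0.8, -0.0, -0.0], 
[-0.0, 0.27, -0.01, -0.8, 0.0, 0.0], 
[0.0, 0.27, -0.01, -0.8, -0.0, -0.0],
```

>>> apply_moves --commands '[[[-0.05, 0.2, 0.05, -0.4, -0.1, 0.1], [0, 0.27, 0, -0.8, 0, 0], [0, 0.27, 0, -0.8, 0, 0], [0, 0.27, 0, -0.8, 0, 0], [0, 0.27, -0.02, -0.8, 0, 0], [0, 0.27, -0.02, -0.8, 0, 0], [0, 0.27, -0.02, -0.8, 0, 0], [0, 0.27, -0.02, -0.8, 0, 0]]]'

```text
clock: 14.83
eef_pos: [573.0, 28.4, 146.0]
tool_rot: [-1.108, -0.0, -0.066]
force: [-0.3, -0.2, 0.2]
width: 0.1
```

```bash
python3 -c "
from h import *
redtab()
tplan(*[arc(t,150,4,max(0,24-4*k)) for k,t in enumerate(range(142,174,4))])"
```

```text
scene angle 139 err 0.3 area 157
scene angle 80 err 8.7 area 28
t 14.93 tip [  7.3 113.5 173.1] tilt 26.8 F [-0.3  2.1  0.4]
[-0.11, -0.11, 0.08, -0.55, -0.17, 0.09], 
[0.0, 0.25, 0.01, -0.8, 0.0, -0.0], 
[0.0, 0.25, 0.01, -0.8, -0.0, -0.0], 
[-0.0, 0.25, 0.01, -0.8, -0.0, 0.0], 
[-0.0, 0.25, 0.01, -0.8, 0.0, 0.0], 
[0.0, 0.25, 0.01, -0.8, 0.0, -0.0], 
[0.0, 0.25, 0.01, -0.8, -0.0, -0.0], 
[0.0, 0.25, 0.06, 0.0, -0.0, -0.0],
```

>>> apply_moves --commands '[[[-0.05, 0.2, 0.02, -0.6, -0.2, 0.1], [0, 0.25, 0, -0.8, 0, 0], [0, 0.25, 0, -0.8, 0, 0], [0, 0.25, 0, -0.8, 0, 0], [0, 0.25, 0, -0.8, 0, 0], [0, 0.25, 0, -0.8, 0, 0], [0, 0.2, 0, -0.5, 0, 0]]]'

```text
clock: 15.52
eef_pos: [573.7, 34.5, 79.3]
tool_rot: [-1.563, 0.006, -0.062]
force: [-0.4, -0.0, -0.2]
width: 0.2
```

```bash
python3 -c "
from h import *
redtab()
tplan((3,142,84,0,6))"
```

```text
side angle 169 err 0.6 area 64
t 15.62 tip [  8.3 128.5 107.4] tilt 0.6 F [-0.2  0.2 -0. ]
[-0.02, 0.1, 0.05, -0.02, -0.04, -0.02], [-0.02, 0.1, 0.05, -0.02, -0.04, -0.02], [-0.02, 0.1, 0.05, -0.02, -0.04, -0.02], [-0.02, 0.1, 0.05, -0.02, -0.04, -0.02], [-0.02, 0.1, 0.05, -0.02, -0.04, -0.02], [-0.02, 0.1, 0.05, -0.02, -0.04, -0.02],
```

>>> apply_moves --commands '[[[0, 0.12, 0.1, 0, 0, 0], [0, 0.12, 0.05, 0, 0, 0], [0, 0.12, 0.05, 0, 0, 0], [0, 0.1, 0.05, 0, 0, 0], [0, 0.06, 0, 0, 0, 0], [0, 0, 0, 0, 0, 0]]]'

```text
clock: 16.12
eef_pos: [573.3, 38.2, 54.9]
tool_rot: [-1.558, 0.012, -0.073]
force: [0.7, -0.0, 0.8]
width: -0.0
```

>>> apply_moves --commands '[[[0, 0.06, 0, 0, 0, 0], [0, 0.06, 0, 0, 0, 0], [0, 0.06, 0, 0, 0, 0], [0, 0, 0, 0, 0, 0]]]'

```text
clock: 16.45
eef_pos: [574.1, 37.3, 51.0]
tool_rot: [-1.557, 0.01, -0.075]
force: [0.5, -0.2, -0.2]
width: 0.2
```

```bash
python3 -c "
from h import *
redtab()
tplan((3,142,84,0,6))"
```

```text
side angle 179 err 0.7 area 80
t 16.55 tip [ 10.1 129.5  79.4] tilt 0.8 F [0.6 0.  1.7]
[-0.03, -0.02, 0.05, -0.03, -0.07, -0.02], [-0.03, -0.02, 0.05, -0.03, -0.07, -0.02], [-0.03, -0.02, 0.05, -0.03, -0.07, -0.02], [-0.03, -0.02, 0.05, -0.03, -0.07, -0.02], [-0.03, -0.02, 0.05, -0.03, -0.07, -0.02], [-0.03, -0.02, 0.05, -0.03, -0.07, -0.02],
```

>>> apply_moves --commands '[[[0, 0.12, 0, 0, 0, 0], [0, 0.2, 0, 0, 0, 0], [0, 0.25, 0, 0, 0, 0], [0, 0.25, 0, 0, 0, 0]]]'

```text
clock: 16.88
eef_pos: [575.2, 37.2, 48.9]
tool_rot: [-1.559, 0.004, -0.077]
force: [-23.1, -2.0, 88.3]
width: -0.2
```

That's firm contact at 88 N, under the limit but more than I wanted. I'll lift off at once.

>>> apply_moves --commands '[[[0, -0.15, 0, 0, 0, 0], [0, -0.5, -0.1, 0, 0, 0], [0, -0.9, -0.2, 0, 0, 0], [0, -0.9, -0.3, 0, 0, 0], [-0.2, -0.9, -0.7, 0, 0, 0], [-0.4, -0.5, -0.8, 0, 0, 0], [-0.4, 0, -0.9, 0, 0, 0], [-0.4, 0, -0.9, 0, 0, 0]]]'

```text
clock: 17.55
eef_pos: [514.2, -107.3, 211.6]
tool_rot: [-1.554, -0.013, -0.057]
force: [-0.2, -0.4, -0.7]
width: 0.2
```

>>> apply_moves --commands '[[[-0.4, 0, -0.9, 0, 0, 0], [-0.4, 0, -0.9, 0, 0, 0], [-0.3, 0, -0.9, 0, 0, 0], [-0.3, 0, -0.9, 0, 0, 0], [0, 0, -0.9, 0, 0, 0], [0, 0, -0.9, 0, 0, 0], [0, 0, -0.5, 0, 0, 0], [0, 0, 0, 0, 0, 0]]]'

```text
clock: 18.22
eef_pos: [432.7, -359.8, 206.8]
tool_rot: [-1.56, -0.012, -0.068]
force: [-0.8, -1.2, 0.7]
width: -0.1
```

```bash
python3 -c "
from h import *
from cell import eyes
redtab();tplan()
ims=[]
for n,(x,y) in(('scene',(175,190)),('side',(210,150))):
    d=eyes.get_image(n)['image'][:,:,::-1]
    ims.append(cv2.resize(np.ascontiguousarray(d[y:y+200,x:x+250]),(400,320),interpolation=cv2.INTER_CUBIC))
cv2.imwrite('pics/p8.png',np.hstack(ims))
"
```

```text
side angle 180 err 0.5 area 104
t 18.32 tip [-115.5 -268.   235.7] tilt 0.8 F [0.9 0.5 0.5]
```

View pics/p8.png

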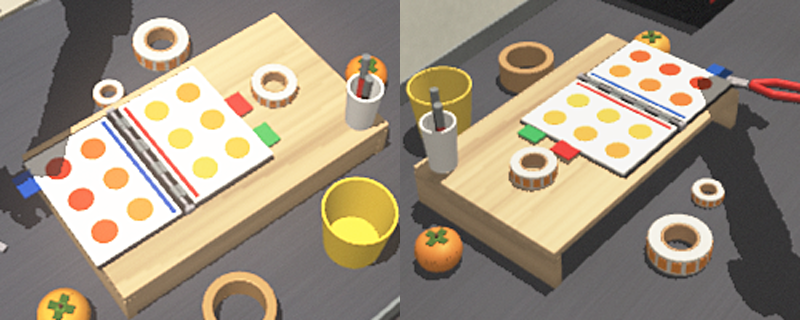

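The last picture shows the red-tab leaf flat on the left, with its tab at (240,104). The blue-tab leaf is flat on the right, the roll is flat on the plywood at (275,85), and everything else is in place. I'm handing in the job.

```bash
python3 -c "
from cell import finish_job
print(finish_job())"
```

```text
the job is handed in; nothing more can be done
None
```

I pushed the roll off the left-hand page onto the bare plywood, then tipped the red-tab leaf over the spine with the closed fingertip and pressed it flat. The job is handed in at about 18.3 s.

**Last checks:** The side view put the red tab at 180° (0.5 px error). The final pictures show these things:
- The blue-tab leaf looks flat on the right.
- The roll lies flat on the riser. I measured it at guide (5, 237) mm after the push; its near edge, about y 201, is clear of the turned tab.
- The pot, fruit, tape, snips and tub look unmoved.
- The arm is clear of everything, with about 0 N on the tool.

**What disagreed or went wrong:**
- **Fingertip offset:** the real fingertip sat about 29 mm behind the reported TCP. The first push passed over the roll without touching it. I corrected for this, and the pictures confirmed the correction.
- **Slip:** the first lift slipped off the tab at about 32°. I went back in from below with a flatter tool.
- **Hard press:** the final press briefly read 88 N at the wrist. That is below the 120 N limit but firmer than the gentle touch you asked for. I lifted off at once.
- **Scene view:** the automatic tab finder got no reading from the scene camera at the end, so the 180° is from the side view only. The scene picture does show the tab lying flat.

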